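# Level the laundry shelf with its screw foot

### The job

The little wooden shelf leans because its levelling foot has worked down. First lay the red spirit level flat along the middle of the shelf and let go of it, then turn the black hand knob of the levelling foot until the bubble rests between the two black lines. To finish, press the level firmly down onto the shelf with the fingers and stay there: the program ends while still pressing, with the bubble still between the lines; do not slam or drop anything on the shelf, and leave the things standing around where they are.

Things in the scene. Friction and masses are not known exactly. Their poses are not given: they have to be found in the camera images.
- level: red spirit level, a bar 200 mm long (x), 28 mm wide (y), 45 mm high (z), 0.3 kg, lying right way up; works either way round. Origin: centre of its underside. Sides plain up to 26 mm, to be gripped at the middle. The middle 68 mm of the top is notched to 26 mm and holds the lime vial along x, top 39 mm up; from 34 to 100 mm either side of the middle the top is a flat shoulder.
- level_mid (a point): centre of the level's underside (the same point as its origin), axes as the level's
- bubble_mid (a point): centre of the vial's white bubble, 14 mm long, 36 mm above the level's underside. It floats to the higher end: 1 mm from the middle per milliradian that the level leans along its length, at most 19.5 mm; it rests after about 1 s. The black lines are 10.5 mm either side of the middle: the bubble is between them when its centre is within 3.5 mm of the middle along the level's x.
- board_middle (a point): point on the top face of the shelf board where the level's middle belongs, about 90 mm above the counter. x across the board, y along it, away from the levelling foot, z square to the board, up. The wooden board is 170 mm wide, 16 mm thick and reaches from 165 mm before (foot end) to 160 mm beyond this point along y. The shelf stands fast on the counter.
- board: the same wooden board, axes as board_middle's; origin 140 mm beyond board_middle and 22 mm below it, midway over the two plain feet, on the line about which the board tips. At the start its levelling-foot end hangs 3 to 7 mm low (the board leans 0.010 to 0.019 rad).
- knob_grip (a point): middle of the round black fluted hand knob on the levelling screw: 41 mm across, 28 mm high, axis vertical, 126 mm above the counter; keeps its height. The board ends 35 mm from its axis, 36 mm lower. Grip at any angle; 0.1 N m; stays where left; over a turn free either way. Clockwise from above raises its end of the board by 8 mm a turn: lean changes 0.00374 rad (3.7 mm of bubble) per radian.
- basket: yellow plastic peg basket, 200 x 140 x 85 mm high, to be left alone; origin at the centre of its underside
- bowl: glass bowl, 124 mm across, 55 mm high, to be left alone; origin at the centre of its underside
- jar: wooden jar of clothes pegs, 86 mm across, 115 mm high with its pegs, to be left alone; origin at the centre of its underside
- scoop: green plastic measuring cup with a handle, 70 mm across, 55 mm high, to be left alone; origin at the centre of its underside
- detergent: white detergent bottle with a blue cap, 80 mm across, 210 mm high, to be left alone; origin at the centre of its underside
- brush: laundry brush with a wooden handle, lying down, 200 mm long, 42 mm wide, 20 mm high, to be left alone; origin at the centre of its underside
Not all that is in view belongs to the job. There is more than one size of the level; the one meant has the size given above.

How it is judged:
By the outcome, as a careful person would: the job done as asked, in the order asked, and still so for the second after the job is handed in, while the arm keeps its last pose, push and grip.
It also fails if it takes over 66 s, if anything falls off the work surface, if the arm or the gripper's body presses on something with over 40 N, if the wrist force passes 120 N, or if a joint passes its speed limit or range.

### The arm

A 6-joint arm with a two-finger parallel gripper is mounted at the origin on the work surface. World frame = base frame: x ahead of the robot, y to its left, z up, the work surface at z = 0. Lengths are in m, angles in rad, forces in N, time in s.
With the tool pointing down it reaches from about 0.3 to 0.75 m from the base axis. Payload 8.5 kg.
Tool frame: the origin (TCP) lies midway between the tips of the shut fingers; the grasp point (between the pads) lies 19 mm behind it (manip.tcp_to_grasp is the distance from the TCP to the grasp point, in m); z points along the fingers, y is the line along which they close (so a half turn about z gives the same grasp; the last joint's range is limited). The gripper opens to 85 mm and grips with 20 to 120 N. Pads are 22 mm wide; open, the fingers measure 114 mm over their backs; the gripper's body (76 mm by 85 mm) begins 54 mm behind the grasp point. The pads swing forward as they close: fully open they stand 13 mm farther back than shut.
Start: joints at [-1.323, 0.381, 1.297, -0, 1.464, -0.215], TCP at [0.246, -0.492, 0.231] pointing down, gripper open.
Joint ranges: [-3.11, 3.11], [-0.89, 2.33], [0.22, 2.48], [-1.42, 4.56], [0.17, 2.85], [-2.88, 2.88]. Speed limits (rad/s): [2.39, 2.39, 3.14, 3.14, 3.14, 3.14].

### API

Orientations are given as a 3x3 rotation matrix whose columns are the frame's x, y, z axes.
In Python, from rig import manip gives the robot as it stands. The module is installed in compiled form; this text tells all that it offers.
- The arm moves only by the tool servo_tool, never from a script. Its argument "steps" is a list of rows, each an object of numbers: "tx", "ty", "tz": the shift along the world's x, y, z in cm; "wx", "wy", "wz": the turn, a rotation vector about the world's x, y, z in rad; "hand": the closure in counts, from 0 (fully open) to 255 (shut). A call has 1 to 12 rows; each row shifts and turns the commanded pose from where the row before left it; what a row does not reach is not made up. A row lasts 1/10 s, in which the tool goes at most 50 mm and 8.59 degrees, less where a joint would pass 70% of its speed; a pose out of reach is approached as far as the arm can. A call with a gripper value outside its range is refused whole. The fingers move at their own pace and stop on an object; the grip force is fixed at half the most. Time passes only in rows, so rows that do not move let the fingers close. It gives the time, the measured TCP pose, the force, the opening and the grip force at its end, in the units of the state.
- manip.sense(): the state, without advancing time (a new reading comes with each control period).
- manip.read_camera(name): name is "scene" or "top" or "wrist"; returns a dict with "frame" (400x640x3 uint8, red, green, blue), "depth" (400x640 float32, m along the optical axis (not along the pixel's ray), 0 where there is no reading), "vfov" (degrees; the focal length in pixels is half the picture's height over the tangent of half this angle, whatever the lens; pixels are square), "cx", "cy" (the principal point, pixels), "extrinsics" (4x4, takes a point from world to camera coordinates). Camera axes: x right, y down, z forward; pixel columns grow to the right and rows downward; lengths in m; the calibration is good to about 2 mm. A picture is of the moment at which its call begins.
- manip.hand_in(): hands the job in; it is judged then, once.
Trained networks look in the newest picture that a camera, given by its name, has taken for a name from the list of things; names that differ only in an ending like _2 or _b are one class to them, and where a whole thing is asked for, a point or a joint stands for the part that bears it (a point fixed in the world has none). Each returns a list of dicts, best first, with "p" (0 to 1); they miss things now and then, are a little off and sometimes report something else, mostly with a low value. They report only what shows in the picture. A call takes as long as a camera call. They do not tell look-alikes from the thing itself.
- manip.look_for(camera, name): "bbox" ([centre column, centre row, width, height] in pixels, round what is visible of it).
The state is a dict: "time_s": time; "q": joint angles; "joint_velocities": joint speeds; "joint_efforts": joint torques, N m; "tool_pos": TCP position; "orientation": TCP orientation; "wrist_force": force on the tool from outside, world axes, zero at the start; "wrist_torque": the same for the moment, N m; "width": opening from 0.0 (shut) to 1.0 (fully open); "grasp_force": force on a finger pad.
Only numpy, scipy, OpenCV 4.12 (cv2) and the standard library are available. Lean on these libraries where they do the work, as an engineer would, in place of code of your own. Each camera call takes 0.05 s, during which the arm holds its last target. There are 200 camera calls.

## Working session

There is one attempt and no reset: what is moved stays moved. The work goes in short steps, Python scripts to look and compute and a tool call to move; the robot and the scene stay as the last step left them, time stands still between calls to the robot, and variables do not carry over. Pictures are saved under pics/ and viewed, at most 12 in all, crops included, and the job is handed in when it is done.

Besides the shell and the picture viewer there is one more tool, called as a command line: name --argument value ..., lists and objects as JSON in quotes. servo_tool: Moves the arm, as the interface text tells. Its arguments: {"type":"object","properties":{"steps":{"type":"array"}},"required":["steps"]}

```bash
mkdir -p pics
cat > h.py <<'E'
from rig import manip
import numpy as np, cv2
def shot(n):
    c=manip.read_camera(n); c['f']=200/np.tan(np.radians(c['vfov'])/2); return c
def pt(c,u,v,z=None):
    T=np.linalg.inv(c['extrinsics']); r=T[:3,:3]@np.array([(u-c['cx'])/c['f'],(v-c['cy'])/c['f'],1.])
    d=c['depth'][int(v),int(u)] if z is None else (z-T[2,3])/r[2]
    return T[:3,3]+d*r
def cloud(c):
    v,u=np.mgrid[:400,:640]; d=c['depth']
    P=np.stack([(u-c['cx'])/c['f']*d,(v-c['cy'])/c['f']*d,d],-1)
    T=np.linalg.inv(c['extrinsics']); return P@T[:3,:3].T+T[:3,3]
E
python3 - <<'E'
from h import *
for n in ['scene','top']:
    c=shot(n); cv2.imwrite(f'pics/{n}0.png',c['frame'][...,::-1])
    print(n,c['f'],np.linalg.inv(c['extrinsics'])[:3,3].round(3))
    for k in ['level','board','knob_grip','basket','bowl','jar','scoop','detergent','brush']:
        for r in manip.look_for(n,k)[:3]:
            u,v=r['bbox'][:2]; print(k,round(r['p'],2),np.round(r['bbox']),pt(c,min(u,639),min(v,399)).round(3))
E
```

```text
scene 403.31378483604936 [1.358 0.317 0.695]
level 0.96 [224. 194.  30.  53.] [ 0.5   -0.262  0.041]
level 0.7 [263. 169.  40.  21.] [ 0.283 -0.237  0.01 ]
level 0.62 [181. 192.  41.  20.] [ 0.499 -0.416  0.016]
board 0.95 [357. 215. 149.  62.] [0.537 0.148 0.083]
board 0.62 [224. 194.  29.  45.] [ 0.504 -0.258  0.043]
knob_grip 0.75 [294. 182.  16.  17.] [ 0.505 -0.034  0.128]
basket 0.96 [472. 218.  61.  73.] [0.627 0.406 0.196]
bowl 0.66 [275. 274.  52.  44.] [ 0.728 -0.001  0.007]
bowl 0.23 [370. 300.  42.  63.] [0.816 0.242 0.095]
jar 0.96 [370. 301.  42.  64.] [0.818 0.243 0.093]
scoop 0.91 [186. 263.  31.  39.] [ 0.757 -0.231  0.002]
scoop 0.21 [355. 215. 150.  67.] [0.542 0.144 0.085]
detergent 0.97 [466. 254.  47.  94.] [0.659 0.41  0.125]
detergent 0.18 [294. 181.  12.  16.] [ 0.502 -0.035  0.13 ]
brush 0.74 [160. 224.  63.  22.] [ 0.663 -0.373  0.02 ]
brush 0.43 [369. 300.  40.  63.] [0.815 0.239 0.093]
top 481.9201416280311 [0.457 0.01  1.43 ]
level 0.84 [477. 219.  49.  13.] [ 0.486 -0.436  0.018]
level 0.72 [417. 291.  48.   9.] [ 0.276 -0.26  -0.004]
board 0.33 [429. 227.  24.  72.] [ 0.463 -0.291  0.035]
knob_grip 0.74 [349. 222.  16.   8.] [ 0.476 -0.054  0.143]
basket 0.62 [177. 255.  68.  72.] [0.389 0.426 0.066]
bowl 0.85 [324. 127.  43.  39.] [0.766 0.009 0.   ]
bowl 0.46 [284. 214. 139.  70.] [0.503 0.122 0.088]
jar 0.65 [248. 121.  30.  33.] [0.777 0.234 0.032]
scoop 0.67 [402. 123.  30.  34.] [ 0.777 -0.225 -0.001]
detergent 0.91 [181. 174.  45.  32.] [0.609 0.394 0.149]
detergent 0.43 [465. 166.  70.  15.] [ 0.641 -0.402  0.021]
brush 0.92 [464. 168.  71.  14.] [ 0.635 -0.401  0.021]
```

```bash
ls pics
```

```text
scene0.png
top0.png
```

View pics/scene0.png

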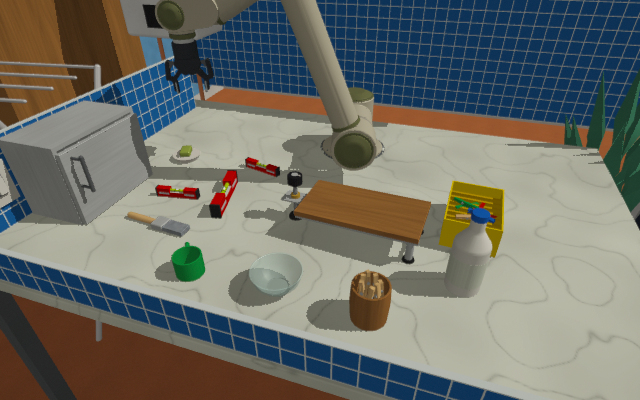

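View pics/top0.png

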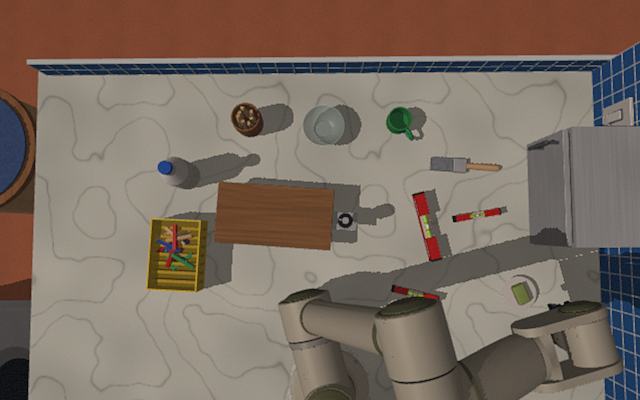

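Top view: the 200 mm level runs from (419,193) to (434,260). The board corners are at about (218,182) and (333,248), and the knob is at (345,220). The two shorter red bars are decoys.

```bash
cat > m.py <<'E'
from h import *
def meas(c,box,fn,zr):
    P=cloud(c); f=c['frame'].astype(int); m=fn(f)&(P[...,2]>zr[0])&(P[...,2]<zr[1])
    b=np.zeros_like(m); b[box[1]:box[3],box[0]:box[2]]=1; m&=b
    X=P[m]; (cx,cy),(w,h),a=cv2.minAreaRect(X[:,:2].astype(np.float32)); 
    q=cv2.boxPoints(((cx,cy),(w,h),a)); e=max([q[1]-q[0],q[2]-q[1]],key=np.linalg.norm)
    return len(X),np.round([cx,cy,w,h],4),np.degrees(np.arctan2(e[1],e[0])).round(2),np.percentile(X[:,2],[5,50,95]).round(4),X
E
python3 - <<'E'
from m import *
red=lambda f:(f[...,0]>110)&(f[...,1]<60)
brown=lambda f:(f[...,0]>f[...,2]+25)&(f[...,0]>60)
blk=lambda f:f.max(-1)>=0
c=shot('top')
print(*meas(c,(405,185,445,268),red,(.03,.06))[:4])
r=meas(c,(205,175,340,255),brown,(.07,.105));print(*r[:4]); X=r[4]
A=np.c_[X[:,:2],np.ones(len(X))];print('plane',np.linalg.lstsq(A,X[:,2],rcond=None)[0])
print(*meas(c,(330,205,365,240),blk,(.12,.17))[:4])
c=shot('scene')
print(*meas(c,(205,165,242,222),red,(.035,.06))[:4])
r=meas(c,(285,175,435,240),brown,(.07,.105));print(*r[:4]); X=r[4]
A=np.c_[X[:,:2],np.ones(len(X))];print('plane',np.linalg.lstsq(A,X[:,2],rcond=None)[0])
print(*meas(c,(283,168,308,195),blk,(.11,.17))[:4])
s=manip.sense(); print(s['orientation'].round(3) if hasattr(s['orientation'],'round') else s['orientation'],s['time_s'],manip.tcp_to_grasp)
E
```

```text
436 [ 0.4662 -0.2853  0.1896  0.0283] 13.75 [0.0375 0.0442 0.0492]
6977 [0.4974 0.1518 0.3245 0.1691] 85.5 [0.0815 0.0867 0.0919]
plane [0.00263747 0.01650887 0.0828769 ]
178 [ 0.4814 -0.0458  0.0372  0.0396] -63.6 [0.1344 0.139  0.1437]
226 [ 0.4643 -0.2837  0.1885  0.0296] 14.0 [0.0368 0.042  0.0445]
5146 [0.4969 0.1315 0.3701 0.1749] 85.55 [0.0771 0.0854 0.0889]
plane [-0.01614228  0.02099923  0.0897625 ]
207 [ 0.4847 -0.0413  0.0409  0.0389] 47.68 [0.1133 0.1332 0.1392]
[[ 0.895  0.446 -0.   ]
 [ 0.446 -0.895  0.   ]
 [-0.    -0.    -1.   ]] 1.1 0.0187
```

servo_tool --steps '[{"tx":2.2,"ty":2.08,"tz":-1.0,"wz":-0.022,"hand":0},{"tx":2.2,"ty":2.08,"tz":-1.0,"wz":-0.022,"hand":0},{"tx":2.2,"ty":2.08,"tz":-1.0,"wz":-0.022,"hand":0},{"tx":2.2,"ty":2.08,"tz":-1.0,"wz":-0.022,"hand":0},{"tx":2.2,"ty":2.08,"tz":-1.0,"wz":-0.022,"hand":0},{"tx":2.2,"ty":2.08,"tz":-1.0,"wz":-0.022,"hand":0},{"tx":2.2,"ty":2.08,"tz":-1.0,"wz":-0.022,"hand":0},{"tx":2.2,"ty":2.08,"tz":-1.0,"wz":-0.022,"hand":0},{"tx":2.2,"ty":2.08,"tz":-1.0,"wz":-0.022,"hand":0},{"tx":2.2,"ty":2.08,"tz":-1.0,"wz":-0.022,"hand":0},{"hand":0},{"hand":0}]'

```text
schema error: expected keys tx, ty, tz, wx, wy, wz, hand
```

Run:
```python
from m import *
red=lambda f:(f[...,0]>110)&(f[...,1]<60)
c=shot('wrist'); cv2.imwrite('pics/w1.png',c['frame'][...,::-1])
print(np.linalg.inv(c['extrinsics']).round(3))
print(*meas(c,(0,0,640,400),red,(.035,.06))[:4]); print(manip.look_for('wrist','level'))
s=manip.sense(); print(s['tool_pos'],s['orientation'],s['q'],s['wrist_force'])
```

```text
[[ 0.447 -0.854 -0.266  0.314]
 [-0.895 -0.426 -0.133 -0.457]
 [ 0.001  0.297 -0.955  0.374]
 [ 0.     0.     0.     1.   ]]Traceback (most recent call last):
  File "<stdin>", line 5, in <module>
  File "m.py", line 7, in meas
    return len(X),np.round([cx,cy,w,h],4),np.degrees(np.arctan2(e[1],e[0])).round(2),np.percentile(X[:,2],[5,50,95]).round(4),X
                                                                                     ~~~~~~~~~~~~~^^^^^^^^^^^^^^^^^^
    return _quantile_unchecked(
        a, q, axis, out, overwrite_input, method, keepdims, weights)
    return _ureduce(a,
                    func=_quantile_ureduce_func,
    ...<5 lines>...
                    overwrite_input=overwrite_input,
                    method=method)
    r = func(a, **kwargs)
    result = _quantile(arr,
                       quantiles=q,
    ...<2 lines>...
                       out=out,
                       weights=wgt)
    slices_having_nans = np.isnan(arr[-1, ...])
                                  ~~~^^^^^^^^^
IndexError: index -1 is out of bounds for axis 0 with size 0
```

View pics/w1.png

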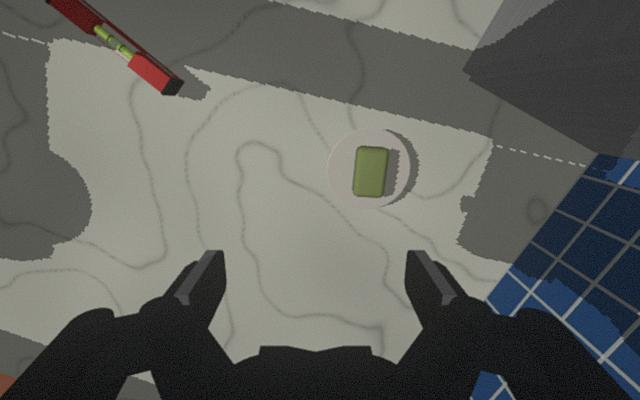

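The move was refused because every row needs all the keys. The wrist view therefore only shows the start pose: fingers at the bottom, a decoy level at the top left. I'll send it again with full rows.

servo_tool --steps '[{"tx":2.2,"ty":2.08,"tz":-1.0,"wx":0,"wy":0,"wz":-0.022,"hand":0},{"tx":2.2,"ty":2.08,"tz":-1.0,"wx":0,"wy":0,"wz":-0.022,"hand":0},{"tx":2.2,"ty":2.08,"tz":-1.0,"wx":0,"wy":0,"wz":-0.022,"hand":0},{"tx":2.2,"ty":2.08,"tz":-1.0,"wx":0,"wy":0,"wz":-0.022,"hand":0},{"tx":2.2,"ty":2.08,"tz":-1.0,"wx":0,"wy":0,"wz":-0.022,"hand":0},{"tx":2.2,"ty":2.08,"tz":-1.0,"wx":0,"wy":0,"wz":-0.022,"hand":0},{"tx":2.2,"ty":2.08,"tz":-1.0,"wx":0,"wy":0,"wz":-0.022,"hand":0},{"tx":2.2,"ty":2.08,"tz":-1.0,"wx":0,"wy":0,"wz":-0.022,"hand":0},{"tx":2.2,"ty":2.08,"tz":-1.0,"wx":0,"wy":0,"wz":-0.022,"hand":0},{"tx":2.2,"ty":2.08,"tz":-1.0,"wx":0,"wy":0,"wz":-0.022,"hand":0},{"tx":0,"ty":0,"tz":0,"wx":0,"wy":0,"wz":0,"hand":0},{"tx":0,"ty":0,"tz":0,"wx":0,"wy":0,"wz":0,"hand":0}]'

```text
time_s: 2.35
tool_pos: [0.4657, -0.284, 0.1313]
orientation: [[0.97, 0.242, -0.0], [0.242, -0.97, -0.0], [-0.0, 0.0, -1.0]]
wrist_force: [0.4, -0.1, 0.5]
width: 0.999
grasp_force: 0.0
```

Run:
```python
from m import *
red=lambda f:(f[...,0]>110)&(f[...,1]<60)
c=shot('wrist'); cv2.imwrite('pics/w1.png',c['frame'][...,::-1])
s=manip.sense(); print(s['tool_pos'],s['orientation'],s['q'],s['wrist_force'])
print(manip.look_for('wrist','level'))
print(*meas(c,(0,0,640,400),red,(.042,.06))[:4]);
```

```text
[ 0.46536864 -0.28457498  0.13156164] [[ 9.70594309e-01  2.40721147e-01  1.32413474e-04]
 [ 2.40721182e-01 -9.70594212e-01 -4.32449117e-04]
 [ 2.44201036e-05  4.51607380e-04 -9.99999898e-01]] [-7.65836693e-01  4.65859281e-01  1.46811742e+00 -2.35311364e-04
  1.20722077e+00  5.61934463e-01] [-0.13786525  0.2655349  -0.4029015 ]
[{'bbox': [491.1, 199.2, 173.4, 43.4], 'p': 0.74}, {'bbox': [317.9, 187.0, 44.2, 246.4], 'p': 0.66}, {'bbox': [234.2, 341.9, 51.8, 40.1], 'p': 0.58}]
3751 [ 0.4842 -0.28    0.1523  0.027 ] 13.8 [0.0438 0.0448 0.0459]
```

View pics/w1.png

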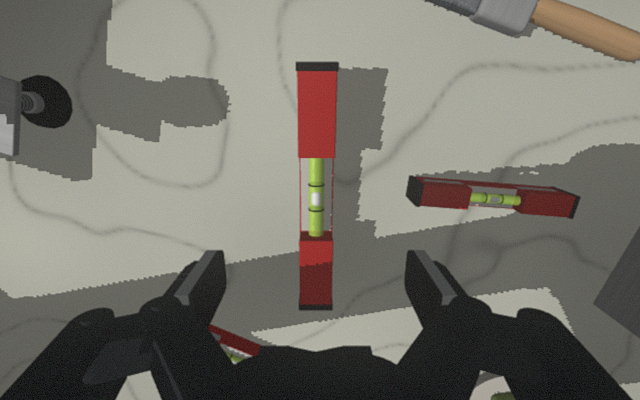

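The level is upright in the wrist view. Its shoulder inner edges are at (317,157) and (316,233), and its ends are at about (317,62) and (316,310).

Run:
```python
from m import *
c=shot('wrist')
for a in [(317,63,.045),(317,157,.045),(316,233,.045),(316,305,.045),(316,309,.045)]: print(pt(c,*a).round(4))
a=pt(c,317,157,.045);b=pt(c,316,233,.045);print((a+b)/2,np.linalg.norm(a-b))
```

```text
[ 0.5627 -0.2618  0.045 ]
[ 0.4994 -0.2775  0.045 ]
[ 0.4389 -0.2918  0.045 ]
[ 0.3722 -0.3084  0.045 ]
[ 0.3682 -0.3094  0.045 ]
[ 0.46917708 -0.28466899  0.045     ] 0.0621423244748564
```

servo_tool --steps '[{"tx":0,"ty":-0.1,"tz":-2,"wx":0,"wy":0,"wz":0,"hand":0},{"tx":0,"ty":0,"tz":-3,"wx":0,"wy":0,"wz":0,"hand":0},{"tx":0,"ty":0,"tz":-3,"wx":0,"wy":0,"wz":0,"hand":0},{"tx":0,"ty":0,"tz":-2.5,"wx":0,"wy":0,"wz":0,"hand":0},{"tx":0,"ty":0,"tz":-1.5,"wx":0,"wy":0,"wz":0,"hand":0},{"tx":0,"ty":0,"tz":-0.6,"wx":0,"wy":0,"wz":0,"hand":0},{"tx":0,"ty":0,"tz":0,"wx":0,"wy":0,"wz":0,"hand":0},{"tx":0,"ty":0,"tz":0,"wx":0,"wy":0,"wz":0,"hand":0}]'

```text
time_s: 3.3
tool_pos: [0.4657, -0.2858, 0.0062]
orientation: [[0.971, 0.24, 0.001], [0.24, -0.971, -0.001], [0.001, 0.001, -1.0]]
wrist_force: [0.6, -0.3, -0.5]
width: 1.002
grasp_force: 0.0
```

servo_tool --steps '[{"tx":0,"ty":0,"tz":0,"wx":0,"wy":0,"wz":0,"hand":120},{"tx":0,"ty":0,"tz":0,"wx":0,"wy":0,"wz":0,"hand":120},{"tx":0,"ty":0,"tz":0,"wx":0,"wy":0,"wz":0,"hand":255},{"tx":0,"ty":0,"tz":0,"wx":0,"wy":0,"wz":0,"hand":255},{"tx":0,"ty":0,"tz":0,"wx":0,"wy":0,"wz":0,"hand":255},{"tx":0,"ty":0,"tz":0,"wx":0,"wy":0,"wz":0,"hand":255}]'

```text
time_s: 3.9
tool_pos: [0.4657, -0.2852, 0.0058]
orientation: [[0.971, 0.24, 0.001], [0.24, -0.971, -0.0], [0.0, 0.001, -1.0]]
wrist_force: [-0.4, 1.3, 5.4]
width: 0.319
grasp_force: 61.6
```

servo_tool --steps '[{"tx":0,"ty":0,"tz":1,"wx":0,"wy":0,"wz":0,"hand":255},{"tx":0,"ty":0,"tz":3,"wx":0,"wy":0,"wz":0,"hand":255},{"tx":0,"ty":0,"tz":4,"wx":0,"wy":0,"wz":0,"hand":255},{"tx":0,"ty":0,"tz":4,"wx":0,"wy":0,"wz":0,"hand":255},{"tx":0,"ty":0,"tz":4,"wx":0,"wy":0,"wz":0,"hand":255},{"tx":0,"ty":0,"tz":3,"wx":0,"wy":0,"wz":0,"hand":255},{"tx":0,"ty":0,"tz":2,"wx":0,"wy":0,"wz":0,"hand":255},{"tx":0,"ty":0,"tz":0,"wx":0,"wy":0,"wz":0,"hand":255}]'

```text
time_s: 4.7
tool_pos: [0.466, -0.2855, 0.218]
orientation: [[0.971, 0.241, 0.004], [0.241, -0.971, -0.003], [0.003, 0.004, -1.0]]
wrist_force: [0.3, -0.6, -3.1]
width: 0.317
grasp_force: 60.5
```

servo_tool --steps '[{"tx":0.2,"ty":2,"tz":0,"wx":0,"wy":0,"wz":0.06,"hand":255},{"tx":0.3,"ty":4,"tz":0,"wx":0,"wy":0,"wz":0.1,"hand":255},{"tx":0.3,"ty":4.5,"tz":0,"wx":0,"wy":0,"wz":0.12,"hand":255},{"tx":0.3,"ty":4.5,"tz":0,"wx":0,"wy":0,"wz":0.13,"hand":255},{"tx":0.3,"ty":4.5,"tz":0,"wx":0,"wy":0,"wz":0.13,"hand":255},{"tx":0.3,"ty":4.5,"tz":0,"wx":0,"wy":0,"wz":0.13,"hand":255},{"tx":0.3,"ty":4.5,"tz":0,"wx":0,"wy":0,"wz":0.13,"hand":255},{"tx":0.3,"ty":4.5,"tz":0,"wx":0,"wy":0,"wz":0.13,"hand":255},{"tx":0.3,"ty":4.5,"tz":0,"wx":0,"wy":0,"wz":0.13,"hand":255},{"tx":0.3,"ty":4,"tz":0,"wx":0,"wy":0,"wz":0.1,"hand":255},{"tx":0.3,"ty":2.5,"tz":0,"wx":0,"wy":0,"wz":0.09,"hand":255},{"tx":0,"ty":0,"tz":0,"wx":0,"wy":0,"wz":0,"hand":255}]'

```text
time_s: 5.9
tool_pos: [0.4966, 0.1576, 0.2136]
orientation: [[0.072, 0.997, -0.003], [0.997, -0.072, 0.0], [0.0, -0.003, -1.0]]
wrist_force: [0.2, -0.6, -4.3]
width: 0.315
grasp_force: 60.4
```

Run:
```python
from m import *
c=shot('wrist'); cv2.imwrite('pics/w2.png',c['frame'][...,::-1])
s=manip.sense(); print(s['tool_pos'],s['orientation'],s['wrist_force'],s['width'],s['time_s'])
brown=lambda f:(f[...,0]>f[...,2]+25)&(f[...,1]>50)
r=meas(c,(0,0,640,400),brown,(.07,.105));print(*r[:4]); X=r[4]
A=np.c_[X[:,:2],np.ones(len(X))];print('plane',np.linalg.lstsq(A,X[:,2],rcond=None)[0])
```

```text
[0.49668892 0.15599403 0.21368269] [[ 7.56354732e-02  9.97130768e-01 -3.08332082e-03]
 [ 9.97135368e-01 -7.56368873e-02 -3.44464496e-04]
 [-5.76688937e-04 -3.04843451e-03 -9.99995187e-01]] [ 0.09139085 -0.34738843 -3.00902145] 0.31170893442412095 5.95
34031 [0.5987 0.1412 0.3145 0.3735] -4.33 [0.0852 0.0884 0.091 ]
plane [-0.00426146  0.01530527  0.08719106]
```

View pics/w2.png

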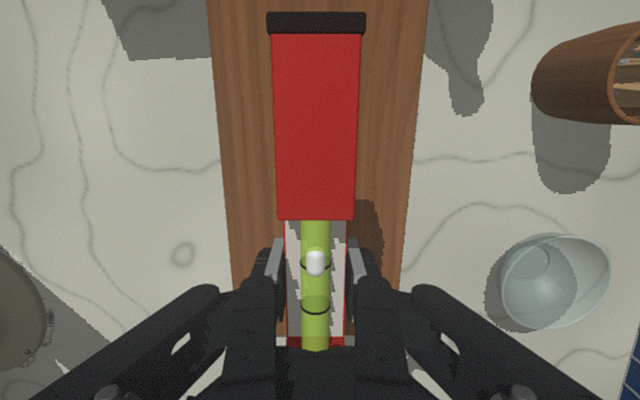

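The level hangs centred over the board. Its bubble is at (316,262), against lines at rows 265 and 305, so the held level already leans almost the same way as the board. Next I lower it.

servo_tool --steps '[{"tx":0.1,"ty":-0.15,"tz":-2,"wx":0,"wy":0,"wz":0,"hand":255},{"tx":0,"ty":0,"tz":-3,"wx":0,"wy":0,"wz":0,"hand":255},{"tx":0,"ty":0,"tz":-3,"wx":0,"wy":0,"wz":0,"hand":255},{"tx":0,"ty":0,"tz":-2,"wx":0,"wy":0,"wz":0,"hand":255},{"tx":0,"ty":0,"tz":-1,"wx":0,"wy":0,"wz":0,"hand":255},{"tx":0,"ty":0,"tz":-0.4,"wx":0,"wy":0,"wz":0,"hand":255},{"tx":0,"ty":0,"tz":-0.2,"wx":0,"wy":0,"wz":0,"hand":255},{"tx":0,"ty":0,"tz":0,"wx":0,"wy":0,"wz":0,"hand":255},{"tx":0,"ty":0,"tz":0,"wx":0,"wy":0,"wz":0,"hand":255}]'

```text
time_s: 6.85
tool_pos: [0.4989, 0.1534, 0.1001]
orientation: [[0.078, 0.997, 0.002], [0.997, -0.078, 0.0], [0.0, 0.002, -1.0]]
wrist_force: [-0.4, -0.5, -3.6]
width: 0.313
grasp_force: 60.3
```

servo_tool --steps '[{"tx":0,"ty":0,"tz":-0.1,"wx":0,"wy":0,"wz":0,"hand":255},{"tx":0,"ty":0,"tz":-0.1,"wx":0,"wy":0,"wz":0,"hand":255},{"tx":0,"ty":0,"tz":0,"wx":0,"wy":0,"wz":0,"hand":255}]'

```text
time_s: 7.15
tool_pos: [0.4985, 0.1534, 0.0973]
orientation: [[0.078, 0.997, -0.0], [0.997, -0.078, 0.0], [0.0, -0.0, -1.0]]
wrist_force: [-0.3, 0.3, -2.9]
width: 0.313
grasp_force: 60.3
```

servo_tool --steps '[{"tx":0,"ty":0,"tz":-0.1,"wx":0,"wy":0,"wz":0,"hand":255},{"tx":0,"ty":0,"tz":-0.1,"wx":0,"wy":0,"wz":0,"hand":255},{"tx":0,"ty":0,"tz":0,"wx":0,"wy":0,"wz":0,"hand":255}]'

```text
time_s: 7.45
tool_pos: [0.4985, 0.1534, 0.0952]
orientation: [[0.078, 0.997, -0.0], [0.997, -0.078, -0.0], [-0.0, -0.0, -1.0]]
wrist_force: [0.4, 0.1, -3.0]
width: 0.316
grasp_force: 60.4
```

servo_tool --steps '[{"tx":0,"ty":0,"tz":-0.1,"wx":0,"wy":0,"wz":0,"hand":255},{"tx":0,"ty":0,"tz":0,"wx":0,"wy":0,"wz":0,"hand":255},{"tx":0,"ty":0,"tz":0,"wx":0,"wy":0,"wz":0,"hand":255}]'

```text
time_s: 7.75
tool_pos: [0.4986, 0.1533, 0.0945]
orientation: [[0.078, 0.997, 0.0], [0.997, -0.078, 0.0], [0.0, 0.0, -1.0]]
wrist_force: [-0.2, -1.6, 0.4]
width: 0.314
grasp_force: 60.8
```

Contact has begun: the wrist force changed by 3.4 N. I'll release and lift.

servo_tool --steps '[{"tx":0,"ty":0,"tz":-0.03,"wx":0,"wy":0,"wz":0,"hand":255},{"tx":0,"ty":0,"tz":0,"wx":0,"wy":0,"wz":0,"hand":150},{"tx":0,"ty":0,"tz":0,"wx":0,"wy":0,"wz":0,"hand":100},{"tx":0,"ty":0,"tz":0,"wx":0,"wy":0,"wz":0,"hand":50},{"tx":0,"ty":0,"tz":0,"wx":0,"wy":0,"wz":0,"hand":0},{"tx":0,"ty":0,"tz":0,"wx":0,"wy":0,"wz":0,"hand":0},{"tx":0,"ty":0,"tz":0,"wx":0,"wy":0,"wz":0,"hand":0},{"tx":0,"ty":0,"tz":2,"wx":0,"wy":0,"wz":0,"hand":0},{"tx":0,"ty":0,"tz":4,"wx":0,"wy":0,"wz":0,"hand":0},{"tx":0,"ty":0,"tz":4,"wx":0,"wy":0,"wz":0,"hand":0},{"tx":0,"ty":0,"tz":2,"wx":0,"wy":0,"wz":0,"hand":0},{"tx":0,"ty":0,"tz":0,"wx":0,"wy":0,"wz":0,"hand":0}]'

```text
time_s: 8.95
tool_pos: [0.4996, 0.1535, 0.2169]
orientation: [[0.078, 0.997, 0.006], [0.997, -0.078, 0.0], [0.001, 0.006, -1.0]]
wrist_force: [0.2, -0.5, -0.9]
width: 1.0
grasp_force: 0.0
```

Run:
```python
from m import *
c=shot('wrist'); cv2.imwrite('pics/w3.png',c['frame'][...,::-1])
red=lambda f:(f[...,0]>110)&(f[...,1]<60)
s=manip.sense(); print(s['tool_pos'],s['wrist_force'],s['q'],s['time_s'])
print(manip.look_for('wrist','bubble_mid'),manip.look_for('wrist','knob_grip'))
print(*meas(c,(0,0,640,400),red,(.12,.145))[:4])
c=shot('top')
print(*meas(c,(205,165,340,255),red,(.12,.145))[:4])
```

```text
[0.49880025 0.15343542 0.21480804] [-0.07057498 -0.46428349 -1.07318827] [7.13078363e-02 3.43448961e-01 1.40546864e+00 2.86500587e-05
 1.39033271e+00 1.49250097e-01] 9.0
[] []
5478 [0.499  0.1529 0.1902 0.028 ] 85.71 [0.1303 0.1329 0.1345]
181 [0.4945 0.083  0.0513 0.027 ] 89.4 [0.1272 0.1308 0.1346]
```

View pics/w3.png

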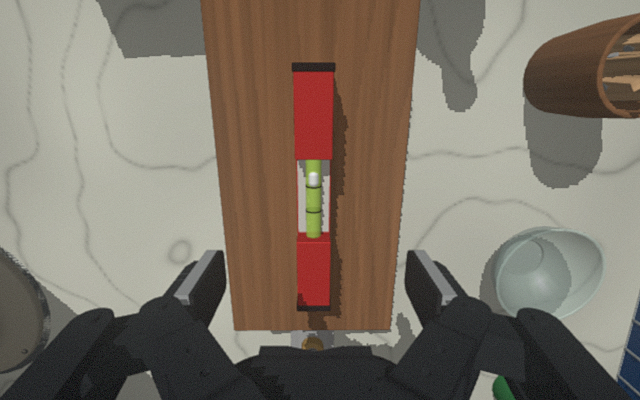

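The level lies on the board's centre line. The bubble is at (313,180) with lines at rows 186 and 211, so it is about 15 mm off toward the far end. That means about 4.1 rad clockwise. I'll go above the knob with the wrist wound back.

servo_tool --steps '[{"tx":-0.1,"ty":-1,"tz":0,"wx":0,"wy":0,"wz":0.1,"hand":0},{"tx":-0.2,"ty":-2,"tz":0,"wx":0,"wy":0,"wz":0.14,"hand":0},{"tx":-0.2,"ty":-2,"tz":0,"wx":0,"wy":0,"wz":0.14,"hand":0},{"tx":-0.2,"ty":-2,"tz":0,"wx":0,"wy":0,"wz":0.14,"hand":0},{"tx":-0.2,"ty":-2,"tz":0,"wx":0,"wy":0,"wz":0.14,"hand":0},{"tx":-0.2,"ty":-2,"tz":0,"wx":0,"wy":0,"wz":0.14,"hand":0},{"tx":-0.2,"ty":-2,"tz":0,"wx":0,"wy":0,"wz":0.14,"hand":0},{"tx":-0.2,"ty":-2,"tz":0,"wx":0,"wy":0,"wz":0.14,"hand":0},{"tx":-0.2,"ty":-2,"tz":0,"wx":0,"wy":0,"wz":0.14,"hand":0},{"tx":0,"ty":-2,"tz":0,"wx":0,"wy":0,"wz":0.14,"hand":0},{"tx":0,"ty":-0.8,"tz":0,"wx":0,"wy":0,"wz":0.14,"hand":0},{"tx":0,"ty":0,"tz":0,"wx":0,"wy":0,"wz":0.14,"hand":0}]'

```text
time_s: 10.35
tool_pos: [0.4812, -0.0456, 0.2127]
orientation: [[-1.0, 0.005, -0.002], [0.005, 1.0, 0.001], [0.002, 0.001, -1.0]]
wrist_force: [0.1, -0.3, -0.1]
width: 0.998
grasp_force: 0.0
```

servo_tool --steps '[{"tx":0,"ty":0,"tz":0,"wx":0,"wy":0,"wz":0.14,"hand":0},{"tx":0,"ty":0,"tz":0,"wx":0,"wy":0,"wz":0.14,"hand":0},{"tx":0,"ty":0,"tz":0,"wx":0,"wy":0,"wz":0.14,"hand":0},{"tx":0,"ty":0,"tz":0,"wx":0,"wy":0,"wz":0.14,"hand":0},{"tx":0,"ty":0,"tz":0,"wx":0,"wy":0,"wz":0.1,"hand":0},{"tx":0,"ty":0,"tz":0,"wx":0,"wy":0,"wz":0,"hand":0}]'

```text
time_s: 10.95
tool_pos: [0.4812, -0.0445, 0.2129]
orientation: [[-0.795, -0.607, -0.002], [-0.607, 0.795, 0.001], [0.001, 0.002, -1.0]]
wrist_force: [-0.2, -0.1, -0.1]
width: 0.999
grasp_force: 0.0
```

Run:
```python
from m import *
c=shot('wrist'); cv2.imwrite('pics/w4.png',c['frame'][...,::-1])
s=manip.sense(); print(s['tool_pos'],s['q'],s['time_s'])
for r in manip.look_for('wrist','knob_grip')[:2]: print(r, pt(c,*r['bbox'][:2],.140))
print(*meas(c,(100,50,540,300),lambda f:f.max(-1)>=0,(.132,.15))[:4])
X=cloud(c)[50:330,225:405].reshape(-1,3); X=X[(X[:,2]>.135)&(X[:,2]<.146)]; print(len(X)); print(cv2.minEnclosingCircle(X[:,:2].astype(np.float32)) if len(X) else 0)
```

```text
[ 0.48124942 -0.0445499   0.21306525] [-3.37891461e-01  2.80457799e-01  1.50589755e+00  1.03964212e-05
  1.35722389e+00 -2.55752968e+00] 11.0
{'bbox': [315.4, 201.5, 56.0, 60.0], 'p': 0.63} [ 0.47841754 -0.04582614  0.14      ]
{'bbox': [444.5, 269.2, 343.7, 260.3], 'p': 0.63} [0.4613186  0.06987857 0.14      ]
2262 [0.4925 0.0006 0.1324 0.0403] 76.41 [0.1364 0.1398 0.1412]
2176
((0.48180070519447327, -0.04372260719537735), 0.020714757964015007)
```

View pics/w4.png

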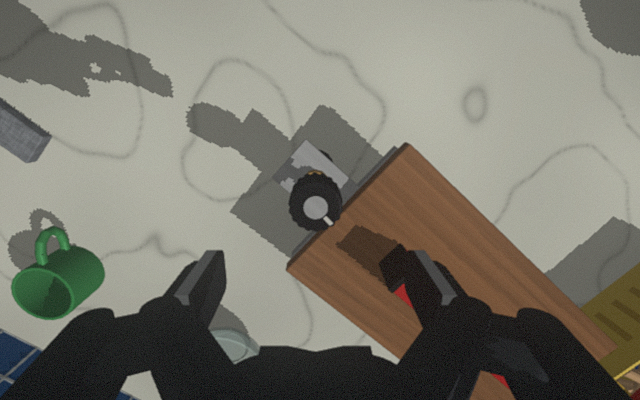

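The knob is at (315,205) in the wrist view, centred to within 1 mm of the TCP. I'll descend and grip.

servo_tool --steps '[{"tx":0.05,"ty":0.08,"tz":-2,"wx":0,"wy":0,"wz":0,"hand":0},{"tx":0,"ty":0,"tz":-3,"wx":0,"wy":0,"wz":0,"hand":0},{"tx":0,"ty":0,"tz":-3,"wx":0,"wy":0,"wz":0,"hand":0},{"tx":0,"ty":0,"tz":-2,"wx":0,"wy":0,"wz":0,"hand":0},{"tx":0,"ty":0,"tz":-0.7,"wx":0,"wy":0,"wz":0,"hand":0},{"tx":0,"ty":0,"tz":0,"wx":0,"wy":0,"wz":0,"hand":0},{"tx":0,"ty":0,"tz":0,"wx":0,"wy":0,"wz":0,"hand":80},{"tx":0,"ty":0,"tz":0,"wx":0,"wy":0,"wz":0,"hand":110},{"tx":0,"ty":0,"tz":0,"wx":0,"wy":0,"wz":0,"hand":255},{"tx":0,"ty":0,"tz":0,"wx":0,"wy":0,"wz":0,"hand":255},{"tx":0,"ty":0,"tz":0,"wx":0,"wy":0,"wz":0,"hand":255},{"tx":0,"ty":0,"tz":0,"wx":0,"wy":0,"wz":0,"hand":255}]'

```text
time_s: 12.25
tool_pos: [0.4821, -0.0435, 0.1081]
orientation: [[-0.795, -0.606, 0.001], [-0.606, 0.795, 0.0], [-0.001, -0.0, -1.0]]
wrist_force: [-2.2, 1.7, 7.4]
width: 0.453
grasp_force: 59.7
```

servo_tool --steps '[{"tx":0,"ty":0,"tz":0,"wx":0,"wy":0,"wz":-0.05,"hand":255},{"tx":0,"ty":0,"tz":0,"wx":0,"wy":0,"wz":-0.13,"hand":255},{"tx":0,"ty":0,"tz":0,"wx":0,"wy":0,"wz":-0.13,"hand":255},{"tx":0,"ty":0,"tz":0,"wx":0,"wy":0,"wz":-0.13,"hand":255},{"tx":0,"ty":0,"tz":0,"wx":0,"wy":0,"wz":-0.13,"hand":255},{"tx":0,"ty":0,"tz":0,"wx":0,"wy":0,"wz":-0.13,"hand":255},{"tx":0,"ty":0,"tz":0,"wx":0,"wy":0,"wz":-0.13,"hand":255},{"tx":0,"ty":0,"tz":0,"wx":0,"wy":0,"wz":-0.13,"hand":255},{"tx":0,"ty":0,"tz":0,"wx":0,"wy":0,"wz":-0.04,"hand":255}]'

```text
time_s: 13.15
tool_pos: [0.4822, -0.0442, 0.1081]
orientation: [[-0.938, 0.346, 0.001], [0.346, 0.938, -0.001], [-0.001, -0.001, -1.0]]
wrist_force: [-2.5, -1.9, 7.3]
width: 0.456
grasp_force: 59.7
```

Run:
```python
from m import *
c=shot('scene')
s=manip.sense(); print(s['tool_pos'],s['q'],s['wrist_force'],s['wrist_torque'],s['width'],s['time_s'])
cv2.imwrite('pics/s5.png',cv2.resize(c['frame'][170:245,280:440,::-1],None,fx=5,fy=5,interpolation=cv2.INTER_CUBIC))
for n in ['scene','wrist','top']:
    if n!='scene': shot(n)
    print(n,manip.look_for(n,'bubble_mid'))
```

```text
[ 0.48217087 -0.04416392  0.10807891] [-3.36100233e-01  4.03409635e-01  1.66713050e+00 -7.48483144e-04
  1.06959797e+00 -1.55342507e+00] [-2.49657426 -0.85431332  7.21355607] [-0.17375202  0.43888816 -0.03915245] 0.44967816244955566 13.2
scene []
wrist []
top [{'bbox': [270.6, 214.7, 118.5, 70.2], 'p': 0.74}, {'bbox': [323.9, 126.9, 45.4, 40.6], 'p': 0.16}]
```

View pics/s5.png

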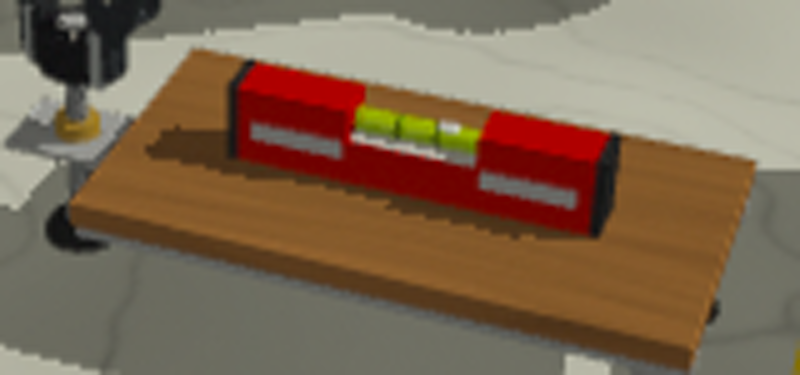

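The scene camera sees the vial, with lines at crop x≈400 and 438 and the bubble at ≈450, not yet settled. I'll keep turning.

servo_tool --steps '[{"tx":0,"ty":0,"tz":0,"wx":0,"wy":0,"wz":-0.06,"hand":255},{"tx":0,"ty":0,"tz":0,"wx":0,"wy":0,"wz":-0.14,"hand":255},{"tx":0,"ty":0,"tz":0,"wx":0,"wy":0,"wz":-0.14,"hand":255},{"tx":0,"ty":0,"tz":0,"wx":0,"wy":0,"wz":-0.14,"hand":255},{"tx":0,"ty":0,"tz":0,"wx":0,"wy":0,"wz":-0.14,"hand":255},{"tx":0,"ty":0,"tz":0,"wx":0,"wy":0,"wz":-0.14,"hand":255},{"tx":0,"ty":0,"tz":0,"wx":0,"wy":0,"wz":-0.14,"hand":255},{"tx":0,"ty":0,"tz":0,"wx":0,"wy":0,"wz":-0.14,"hand":255},{"tx":0,"ty":0,"tz":0,"wx":0,"wy":0,"wz":-0.14,"hand":255},{"tx":0,"ty":0,"tz":0,"wx":0,"wy":0,"wz":-0.14,"hand":255},{"tx":0,"ty":0,"tz":0,"wx":0,"wy":0,"wz":-0.14,"hand":255},{"tx":0,"ty":0,"tz":0,"wx":0,"wy":0,"wz":-0.08,"hand":255}]'

```text
time_s: 14.65
tool_pos: [0.4814, -0.0445, 0.1081]
orientation: [[0.317, 0.948, -0.001], [0.948, -0.317, -0.002], [-0.002, -0.0, -1.0]]
wrist_force: [-7.8, -4.5, 9.4]
width: 0.453
grasp_force: 59.9
```

servo_tool --steps '[{"tx":0,"ty":0,"tz":0,"wx":0,"wy":0,"wz":-0.06,"hand":255},{"tx":0,"ty":0,"tz":0,"wx":0,"wy":0,"wz":-0.14,"hand":255},{"tx":0,"ty":0,"tz":0,"wx":0,"wy":0,"wz":-0.14,"hand":255},{"tx":0,"ty":0,"tz":0,"wx":0,"wy":0,"wz":-0.14,"hand":255},{"tx":0,"ty":0,"tz":0,"wx":0,"wy":0,"wz":-0.14,"hand":255},{"tx":0,"ty":0,"tz":0,"wx":0,"wy":0,"wz":-0.08,"hand":255}]'

```text
time_s: 15.25
tool_pos: [0.481, -0.0443, 0.108]
orientation: [[0.853, 0.521, -0.002], [0.521, -0.853, -0.001], [-0.002, 0.0, -1.0]]
wrist_force: [-8.5, -3.4, 10.9]
width: 0.452
grasp_force: 60.0
```

servo_tool --steps '[{"tx":0,"ty":0,"tz":0,"wx":0,"wy":0,"wz":0,"hand":255},{"tx":0,"ty":0,"tz":0,"wx":0,"wy":0,"wz":0,"hand":255},{"tx":0,"ty":0,"tz":0,"wx":0,"wy":0,"wz":0,"hand":255},{"tx":0,"ty":0,"tz":0,"wx":0,"wy":0,"wz":0,"hand":255},{"tx":0,"ty":0,"tz":0,"wx":0,"wy":0,"wz":0,"hand":255},{"tx":0,"ty":0,"tz":0,"wx":0,"wy":0,"wz":0,"hand":255},{"tx":0,"ty":0,"tz":0,"wx":0,"wy":0,"wz":0,"hand":255},{"tx":0,"ty":0,"tz":0,"wx":0,"wy":0,"wz":0,"hand":255},{"tx":0,"ty":0,"tz":0,"wx":0,"wy":0,"wz":0,"hand":255},{"tx":0,"ty":0,"tz":0,"wx":0,"wy":0,"wz":0,"hand":255}]'

```text
time_s: 16.25
tool_pos: [0.481, -0.0443, 0.1081]
orientation: [[0.851, 0.525, -0.002], [0.525, -0.851, -0.001], [-0.002, 0.0, -1.0]]
wrist_force: [-9.0, -2.4, 11.5]
width: 0.448
grasp_force: 60.1
```

```bash
cat > b.py <<'E'
from m import *
# unwarp the vial strip: rows across, columns along level x (0.25 mm/px), -30..30 mm from the nominal middle, +x toward +y world
def strip(c,mid=(0.499,0.1529),ang=85.6,z=.128):
    d=np.array([np.cos(np.radians(ang)),np.sin(np.radians(ang))]); n=np.array([-d[1],d[0]])
    W=np.array([[*(np.array(mid)+s*d+t*n),z,1] for t,s in [(t,s) for t in np.linspace(.01,-.01,81) for s in np.linspace(-.04,.04,321)]])
    q=W@c['extrinsics'].T; u=(q[:,0]/q[:,2]*c['f']+c['cx']).reshape(81,321); v=(q[:,1]/q[:,2]*c['f']+c['cy']).reshape(81,321)
    return cv2.remap(c['frame'],u.astype(np.float32),v.astype(np.float32),cv2.INTER_LINEAR)
E
python3 - <<'E'
from b import *
s=manip.sense(); print(s['tool_pos'],s['q'],s['wrist_force'],s['width'],s['time_s'])
c=shot('scene'); a=strip(c); t=strip(shot('top'))
im=np.vstack([a,t]); cv2.imwrite('pics/s6.png',cv2.resize(im[...,::-1],None,fx=2,fy=2))
for k in range(0,321,8): print(k*.25-40,a[30:50,k].mean(0).round().astype(int),end=' ')
E
```

```text
[ 0.48099907 -0.04426817  0.10805608] [-0.33651667  0.40279264  1.66833971 -0.0020292   1.07157968  0.68239965] [-8.96455635 -2.42367279 11.54600698] 0.44807006555156426 16.25
-40.0 [175   0   0] -38.0 [176   0   0] -36.0 [176   0   0] -34.0 [173   2   0] -32.0 [168  22   0] -30.0 [164  80   2] -28.0 [149 115  17] -26.0 [144 130  18] -24.0 [144 136  15] -22.0 [141 126  18] -20.0 [141 126  17] -18.0 [140 127  20] -16.0 [142 129  23] -14.0 [143 131  20] -12.0 [143 137  14] -10.0 [131 125  17] -8.0 [107  97  28] -6.0 [131 121  20] -4.0 [139 130  19] -2.0 [142 134  18] 0.0 [143 135  21] 2.0 [149 133  80] 4.0 [167 155 134] 6.0 [174 164 146] 8.0 [165 151 131] 10.0 [176 166 149] 12.0 [172 163 122] 14.0 [157 151  70] 16.0 [144 136  17] 18.0 [141 131  15] 20.0 [141 129  19] 22.0 [142 132  20] 24.0 [142 134  16] 26.0 [144 141  12] 28.0 [143 134  14] 30.0 [141 129  17] 32.0 [140 125  17] 34.0 [145  82  16] 36.0 [168  25   3] 38.0 [174   0   0] 40.0 [175   0   0]
```

View pics/s6.png

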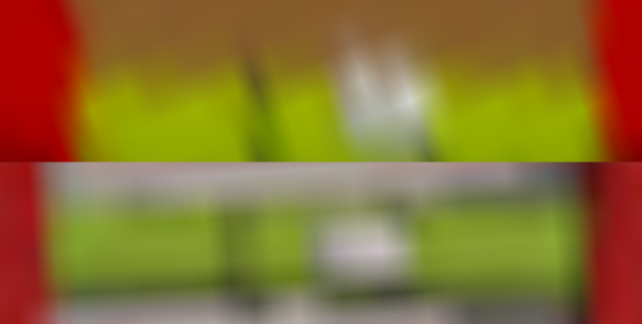

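Bubble offset is about +5.3 mm. In the top strip the lines are at -10.0 and +10.6 and the bubble runs 0 to 11.2. That needs about 1.4 rad more clockwise.

servo_tool --steps '[{"tx":0,"ty":0,"tz":0,"wx":0,"wy":0,"wz":-0.06,"hand":255},{"tx":0,"ty":0,"tz":0,"wx":0,"wy":0,"wz":-0.14,"hand":255},{"tx":0,"ty":0,"tz":0,"wx":0,"wy":0,"wz":-0.14,"hand":255},{"tx":0,"ty":0,"tz":0,"wx":0,"wy":0,"wz":-0.14,"hand":255},{"tx":0,"ty":0,"tz":0,"wx":0,"wy":0,"wz":-0.14,"hand":255},{"tx":0,"ty":0,"tz":0,"wx":0,"wy":0,"wz":-0.14,"hand":255},{"tx":0,"ty":0,"tz":0,"wx":0,"wy":0,"wz":-0.14,"hand":255},{"tx":0,"ty":0,"tz":0,"wx":0,"wy":0,"wz":-0.14,"hand":255},{"tx":0,"ty":0,"tz":0,"wx":0,"wy":0,"wz":-0.14,"hand":255},{"tx":0,"ty":0,"tz":0,"wx":0,"wy":0,"wz":-0.14,"hand":255},{"tx":0,"ty":0,"tz":0,"wx":0,"wy":0,"wz":-0.08,"hand":255},{"tx":0,"ty":0,"tz":0,"wx":0,"wy":0,"wz":0,"hand":255}]'

```text
time_s: 17.55
tool_pos: [0.4811, -0.0435, 0.108]
orientation: [[0.66, -0.751, -0.001], [-0.751, -0.66, 0.0], [-0.001, 0.001, -1.0]]
wrist_force: [-6.7, 1.8, 11.4]
width: 0.452
grasp_force: 60.2
```

servo_tool --steps '[{"tx":0,"ty":0,"tz":0,"wx":0,"wy":0,"wz":0,"hand":255},{"tx":0,"ty":0,"tz":0,"wx":0,"wy":0,"wz":0,"hand":255},{"tx":0,"ty":0,"tz":0,"wx":0,"wy":0,"wz":0,"hand":255},{"tx":0,"ty":0,"tz":0,"wx":0,"wy":0,"wz":0,"hand":255},{"tx":0,"ty":0,"tz":0,"wx":0,"wy":0,"wz":0,"hand":255},{"tx":0,"ty":0,"tz":0,"wx":0,"wy":0,"wz":0,"hand":255},{"tx":0,"ty":0,"tz":0,"wx":0,"wy":0,"wz":0,"hand":255},{"tx":0,"ty":0,"tz":0,"wx":0,"wy":0,"wz":0,"hand":255},{"tx":0,"ty":0,"tz":0,"wx":0,"wy":0,"wz":0,"hand":255},{"tx":0,"ty":0,"tz":0,"wx":0,"wy":0,"wz":0,"hand":255},{"tx":0,"ty":0,"tz":0,"wx":0,"wy":0,"wz":0,"hand":255},{"tx":0,"ty":0,"tz":0,"wx":0,"wy":0,"wz":0,"hand":255}]'

```text
time_s: 18.75
tool_pos: [0.4811, -0.0435, 0.108]
orientation: [[0.662, -0.749, -0.001], [-0.749, -0.662, 0.0], [-0.001, 0.001, -1.0]]
wrist_force: [-7.2, 2.0, 11.4]
width: 0.451
grasp_force: 60.2
```

```bash
cat >> b.py <<'E'
def rep():
    for n,r in [('scene',slice(45,65)),('top',slice(35,50))]:
        c=shot(n); a=strip(c)[r].astype(float).mean(0); b=a[:,2]; g=a[:,1]-a[:,2]
        s=np.arange(321)*.25-40; w=np.clip(b-60,0,None)*(abs(s)<26); bub=(w*s).sum()/w.sum()
        ends=s[(a[:,0]-a[:,1]<60)][[0,-1]]
        L=a.sum(1); ln=[s[m][np.argmin(L[m])] for m in [(s>-18)&(s<-5),(s>5)&(s<18)]]
        print(n,'bubble',bub.round(1),'notch',ends,ends.mean(),'lines',ln,np.mean(ln), 'white px',(w>0).sum())
E
python3 - <<'E'
from b import *
s=manip.sense(); print(s['q'][5],s['wrist_force'],s['time_s'])
rep()
E
```

```text
2.0824061353636396 [-7.23457537  1.96414483 11.41486449] 18.75
scene bubble 3.2 notch [-30.   34.5] 2.25 lines [np.float64(-7.25), np.float64(13.5)] 3.125 white px 51
top bubble 0.5 notch [-34.   34.5] 0.25 lines [np.float64(-11.5), np.float64(10.25)] -0.625 white px 60
```

The bubble is centred within 1 mm in both cameras. I'll release the knob, lift, and align the open fingers so one stands on each shoulder of the level, clear of the vial.

servo_tool --steps '[{"tx":0,"ty":0,"tz":0,"wx":0,"wy":0,"wz":0,"hand":100},{"tx":0,"ty":0,"tz":0,"wx":0,"wy":0,"wz":0,"hand":50},{"tx":0,"ty":0,"tz":0,"wx":0,"wy":0,"wz":0,"hand":0},{"tx":0,"ty":0,"tz":0,"wx":0,"wy":0,"wz":0,"hand":0},{"tx":0,"ty":0,"tz":0,"wx":0,"wy":0,"wz":0,"hand":0},{"tx":0,"ty":0,"tz":1,"wx":0,"wy":0,"wz":0,"hand":0},{"tx":0,"ty":0,"tz":3,"wx":0,"wy":0,"wz":0,"hand":0},{"tx":0,"ty":0,"tz":3,"wx":0,"wy":0,"wz":0,"hand":0},{"tx":0,"ty":0,"tz":2,"wx":0,"wy":0,"wz":0,"hand":0},{"tx":0,"ty":0,"tz":1,"wx":0,"wy":0,"wz":0,"hand":0}]'

```text
time_s: 19.85
tool_pos: [0.4825, -0.044, 0.2094]
orientation: [[0.662, -0.749, 0.003], [-0.749, -0.662, -0.001], [0.003, -0.002, -1.0]]
wrist_force: [-0.7, -0.1, 0.4]
width: 1.002
grasp_force: 0.0
```

servo_tool --steps '[{"tx":0.1,"ty":1,"tz":0,"wx":0,"wy":0,"wz":0.04,"hand":0},{"tx":0.2,"ty":2,"tz":0,"wx":0,"wy":0,"wz":0.08,"hand":0},{"tx":0.2,"ty":2,"tz":0,"wx":0,"wy":0,"wz":0.08,"hand":0},{"tx":0.2,"ty":2,"tz":0,"wx":0,"wy":0,"wz":0.08,"hand":0},{"tx":0.2,"ty":2,"tz":0,"wx":0,"wy":0,"wz":0.08,"hand":0},{"tx":0.2,"ty":2,"tz":0,"wx":0,"wy":0,"wz":0.08,"hand":0},{"tx":0.2,"ty":2,"tz":0,"wx":0,"wy":0,"wz":0.08,"hand":0},{"tx":0.2,"ty":2,"tz":0,"wx":0,"wy":0,"wz":0.08,"hand":0},{"tx":0.2,"ty":2,"tz":0,"wx":0,"wy":0,"wz":0.08,"hand":0},{"tx":0.1,"ty":2,"tz":0,"wx":0,"wy":0,"wz":0.06,"hand":0},{"tx":0,"ty":0.7,"tz":0,"wx":0,"wy":0,"wz":0.03,"hand":0},{"tx":0,"ty":0,"tz":0,"wx":0,"wy":0,"wz":0,"hand":0}]'

```text
time_s: 21.05
tool_pos: [0.4995, 0.154, 0.2061]
orientation: [[0.997, -0.075, -0.002], [-0.075, -0.997, -0.0], [-0.002, 0.0, -1.0]]
wrist_force: [-0.3, 0.5, 0.1]
width: 1.0
grasp_force: 0.0
```

Run:
```python
from b import *
s=manip.sense(); o=np.array(s['orientation']); print(s['tool_pos'],np.degrees(np.arctan2(o[1,1],o[0,1])),s['wrist_force'],s['time_s'])
rep()
c=shot('wrist'); cv2.imwrite('pics/w7.png',c['frame'][...,::-1])
red=lambda f:(f[...,0]>110)&(f[...,1]<60)
print(*meas(c,(0,0,640,400),red,(.13,.145))[:4])
```

```text
[0.49950152 0.15398523 0.20614611] -94.29118389309988 [-0.33061241  0.54300527  0.08384019] 21.05
scene bubble 3.3 notch [-30.   34.5] 2.25 lines [np.float64(-7.25), np.float64(13.5)] 3.125 white px 51
top bubble 0.2 notch [-40.  40.] 0.0 lines [np.float64(-5.25), np.float64(10.25)] 2.5 white px 207
2872 [0.4998 0.1543 0.1909 0.0278] 85.49 [0.1337 0.1348 0.1359]
```

View pics/w7.png

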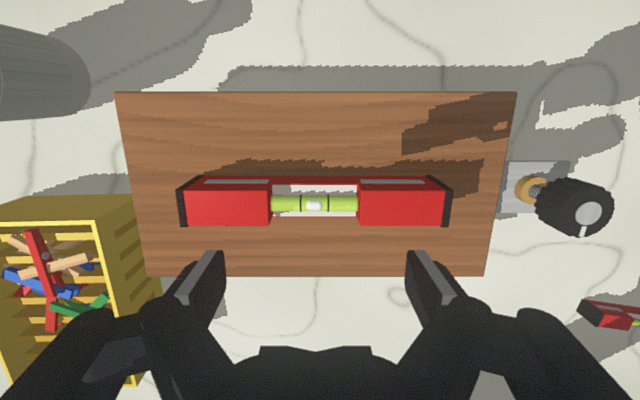

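The bubble at (314,206) is centred between the lines at x=300 and 328. The fingers straddle the level's middle, in line with it. I'll lower to just above the shoulders.

servo_tool --steps '[{"tx":0,"ty":0,"tz":-2,"wx":0,"wy":0,"wz":0,"hand":0},{"tx":0,"ty":0,"tz":-2.5,"wx":0,"wy":0,"wz":0,"hand":0},{"tx":0,"ty":0,"tz":-1.5,"wx":0,"wy":0,"wz":0,"hand":0},{"tx":0,"ty":0,"tz":-0.8,"wx":0,"wy":0,"wz":0,"hand":0},{"tx":0,"ty":0,"tz":-0.4,"wx":0,"wy":0,"wz":0,"hand":0},{"tx":0,"ty":0,"tz":-0.2,"wx":0,"wy":0,"wz":0,"hand":0},{"tx":0,"ty":0,"tz":-0.2,"wx":0,"wy":0,"wz":0,"hand":0},{"tx":0,"ty":0,"tz":0,"wx":0,"wy":0,"wz":0,"hand":0},{"tx":0,"ty":0,"tz":0,"wx":0,"wy":0,"wz":0,"hand":0}]'

```text
time_s: 22.1
tool_pos: [0.5002, 0.1532, 0.1314]
orientation: [[0.997, -0.077, 0.001], [-0.077, -0.997, 0.0], [0.001, -0.0, -1.0]]
wrist_force: [-0.7, -0.7, 0.3]
width: 1.002
grasp_force: 0.0
```

servo_tool --steps '[{"tx":0,"ty":0,"tz":-0.1,"wx":0,"wy":0,"wz":0,"hand":0},{"tx":0,"ty":0,"tz":-0.1,"wx":0,"wy":0,"wz":0,"hand":0},{"tx":0,"ty":0,"tz":0,"wx":0,"wy":0,"wz":0,"hand":0}]'

```text
time_s: 22.4
tool_pos: [0.5, 0.1532, 0.129]
orientation: [[0.997, -0.077, -0.0], [-0.077, -0.997, -0.0], [-0.0, 0.0, -1.0]]
wrist_force: [0.1, -0.0, -0.2]
width: 0.999
grasp_force: 0.0
```

servo_tool --steps '[{"tx":0,"ty":0,"tz":-0.1,"wx":0,"wy":0,"wz":0,"hand":0},{"tx":0,"ty":0,"tz":-0.1,"wx":0,"wy":0,"wz":0,"hand":0},{"tx":0,"ty":0,"tz":-0.1,"wx":0,"wy":0,"wz":0,"hand":0},{"tx":0,"ty":0,"tz":-0.1,"wx":0,"wy":0,"wz":0,"hand":0},{"tx":0,"ty":0,"tz":0,"wx":0,"wy":0,"wz":0,"hand":0}]'

```text
time_s: 22.9
tool_pos: [0.5, 0.1532, 0.1249]
orientation: [[0.997, -0.077, -0.0], [-0.077, -0.997, -0.0], [-0.0, 0.0, -1.0]]
wrist_force: [0.7, 0.1, 0.3]
width: 0.997
grasp_force: 0.0
```

servo_tool --steps '[{"tx":0,"ty":0,"tz":-0.1,"wx":0,"wy":0,"wz":0,"hand":0},{"tx":0,"ty":0,"tz":0,"wx":0,"wy":0,"wz":0,"hand":0}]'

```text
time_s: 23.1
tool_pos: [0.5, 0.1532, 0.1239]
orientation: [[0.997, -0.077, -0.0], [-0.077, -0.997, -0.0], [-0.0, 0.0, -1.0]]
wrist_force: [-0.8, -0.2, 0.1]
width: 0.999
grasp_force: 0.0
```

servo_tool --steps '[{"tx":0,"ty":0,"tz":-0.1,"wx":0,"wy":0,"wz":0,"hand":0},{"tx":0,"ty":0,"tz":0,"wx":0,"wy":0,"wz":0,"hand":0}]'

```text
time_s: 23.3
tool_pos: [0.5, 0.1532, 0.1229]
orientation: [[0.997, -0.077, -0.0], [-0.077, -0.997, -0.0], [-0.0, 0.0, -1.0]]
wrist_force: [-0.3, 0.2, -0.6]
width: 1.003
grasp_force: 0.0
```

servo_tool --steps '[{"tx":0,"ty":0,"tz":-0.1,"wx":0,"wy":0,"wz":0,"hand":0},{"tx":0,"ty":0,"tz":0,"wx":0,"wy":0,"wz":0,"hand":0}]'

```text
time_s: 23.5
tool_pos: [0.5, 0.1532, 0.1219]
orientation: [[0.997, -0.077, -0.0], [-0.077, -0.997, 0.0], [-0.0, -0.0, -1.0]]
wrist_force: [0.3, -0.2, -0.2]
width: 1.002
grasp_force: 0.0
```

servo_tool --steps '[{"tx":0,"ty":0,"tz":-0.1,"wx":0,"wy":0,"wz":0,"hand":0},{"tx":0,"ty":0,"tz":0,"wx":0,"wy":0,"wz":0,"hand":0}]'

```text
time_s: 23.7
tool_pos: [0.5001, 0.1532, 0.1219]
orientation: [[0.997, -0.077, 0.001], [-0.077, -0.997, -0.0], [0.001, -0.0, -1.0]]
wrist_force: [-2.4, -0.4, 7.8]
width: 0.996
grasp_force: 3.9
```

servo_tool --steps '[{"tx":0,"ty":0,"tz":-0.1,"wx":0,"wy":0,"wz":0,"hand":0},{"tx":0,"ty":0,"tz":0,"wx":0,"wy":0,"wz":0,"hand":0},{"tx":0,"ty":0,"tz":-0.05,"wx":0,"wy":0,"wz":0,"hand":0},{"tx":0,"ty":0,"tz":0,"wx":0,"wy":0,"wz":0,"hand":0},{"tx":0,"ty":0,"tz":0,"wx":0,"wy":0,"wz":0,"hand":0}]'

```text
time_s: 24.2
tool_pos: [0.5004, 0.1532, 0.1218]
orientation: [[0.997, -0.077, 0.003], [-0.077, -0.997, -0.0], [0.003, -0.0, -1.0]]
wrist_force: [-6.5, -1.6, 21.2]
width: 1.003
grasp_force: 10.3
```

servo_tool --steps '[{"tx":-0.04,"ty":0,"tz":-0.05,"wx":0,"wy":0,"wz":0,"hand":0},{"tx":0,"ty":0,"tz":0,"wx":0,"wy":0,"wz":0,"hand":0},{"tx":0,"ty":0,"tz":0,"wx":0,"wy":0,"wz":0,"hand":0},{"tx":0,"ty":0,"tz":0,"wx":0,"wy":0,"wz":0,"hand":0},{"tx":0,"ty":0,"tz":0,"wx":0,"wy":0,"wz":0,"hand":0},{"tx":0,"ty":0,"tz":0,"wx":0,"wy":0,"wz":0,"hand":0},{"tx":0,"ty":0,"tz":0,"wx":0,"wy":0,"wz":0,"hand":0},{"tx":0,"ty":0,"tz":0,"wx":0,"wy":0,"wz":0,"hand":0},{"tx":0,"ty":0,"tz":0,"wx":0,"wy":0,"wz":0,"hand":0},{"tx":0,"ty":0,"tz":0,"wx":0,"wy":0,"wz":0,"hand":0},{"tx":0,"ty":0,"tz":0,"wx":0,"wy":0,"wz":0,"hand":0},{"tx":0,"ty":0,"tz":0,"wx":0,"wy":0,"wz":0,"hand":0}]'

```text
time_s: 25.4
tool_pos: [0.5003, 0.1532, 0.1218]
orientation: [[0.997, -0.077, 0.004], [-0.077, -0.997, -0.0], [0.004, -0.0, -1.0]]
wrist_force: [-6.8, -1.3, 24.4]
width: 1.002
grasp_force: 11.9
```

Run:
```python
from b import *
s=manip.sense(); print(s['wrist_force'],s['grasp_force'],s['time_s'])
rep()
c=shot('scene')
cv2.imwrite('pics/s8.png',cv2.resize(c['frame'][150:245,280:440,::-1],None,fx=5,fy=5,interpolation=cv2.INTER_CUBIC))
```

```text
[-6.8380416  -1.29685446 24.42426359] 11.914200531318784 25.4
scene bubble 2.6 notch [-30.   35.5] 2.75 lines [np.float64(-7.25), np.float64(13.5)] 3.125 white px 49
top bubble 1.8 notch [-40.  40.] 0.0 lines [np.float64(-11.5), np.float64(7.5)] -2.0 white px 207
```

View pics/s8.png

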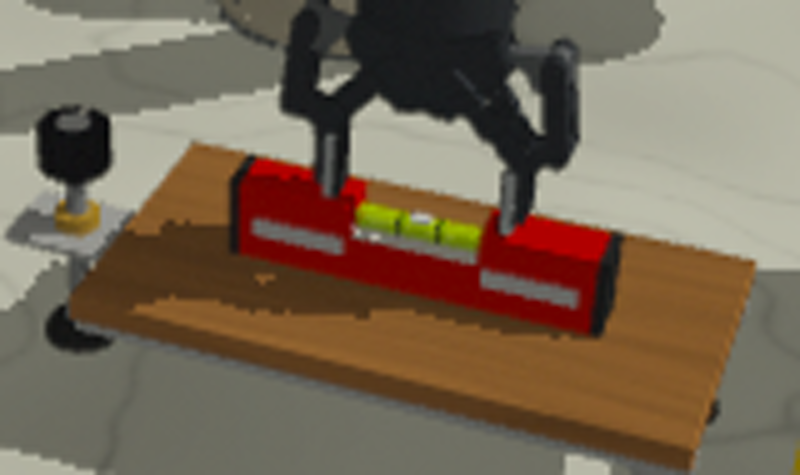

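Both fingers press the level's shoulders with about 24 N. The bubble at crop (421,219) is midway between the lines at x≈401 and 440. I'm handing in.

```bash
python3 -c "
from rig import manip
print(manip.hand_in())"
```

```text
the job is handed in; nothing more can be done
None
```

I handed the job in at about 25 s of the 66 s allowed: the red level lies along the middle of the shelf, the knob is turned until the bubble sits midway between the lines, and the fingers are still pressing the level down with about 24 N.

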